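# Pack the mould clamp's tube and close its keeper

## Task

Finish the packing column of the mould clamp: one steel ring is already in the blue tube. Drop the loose steel ring into the tube on top of it, then the orange plastic ring last, so that all three lie flat and fully home as one column; then swing the keeper bar over the tube's mouth until it meets its stop and let go. Do not disturb the tin and the beaker beside the work.

Things in the scene. Friction and masses are not known exactly. Their poses are not given: they have to be found in the camera images.
- packing_tube: Fixed fixture: grey base plate (10 thick, x = -47 to +118, y = -46 to +46 in this frame) with an upright blue tube, outside diameter 63 (70 at the rim), rim 70 above the bench, and a 20 diameter steel pivot post, 72 high, at x = +90. Origin: on the tube's axis at bench level; z up.
- tube_floor (a point): Point on the tube's axis on its inner floor, 10 above the bench; axes as packing_tube. Stacked rings have their centres 9, 27 and 45 above it.
- tube_mouth (a point): Point on the tube's axis at the height of its rim, 70 above the bench. A conical lead-in, 6 high, narrows from 63 diameter at the rim to the straight bore of 52.5. Bore and rings are polished (friction between them about 0.2).
- keeper (a joint): Angle (rad) of the keeper, an aluminium bar 24 wide, 5 thick, pivoted on the post's vertical axis, underside 72.5 above the bench. 0 = closed against its stop, the bar straight across the mouth, pointing to -x of packing_tube; grows as it swings open towards +y of packing_tube (most 2.2). Starts at 1.5 to 1.9. About 0.5 N at the knob moves it; it stays where left.
- keeper_knob (a point): Middle height of the black upright knob at the keeper's free end, 130 from the pivot axis and 92.5 above the bench. The knob is 18 in diameter, from 77.5 to 105.5 above the bench, with a slimmer neck for its lowest 5.
- ring_steel: Loose grey steel ring: outside diameter 50, hole 22, 18 thick, edges slightly rounded; lies flat at the start on the bench. Origin: centre of its underside, z along its axis. 180 g, 20 percent more or less.
- ring_steel_mid (a point): Centre of the loose steel ring (middle of its hole, half its thickness).
- ring_orange: Loose orange plastic ring: outside diameter 50, hole 22, 18 thick, edges slightly rounded; lies flat at the start on the bench. Origin: centre of its underside, z along its axis. 45 g.
- ring_orange_mid (a point): Centre of the orange ring.
- ring_low: Grey steel ring like the loose one (50 diameter, 22 hole, 18 thick), already lying on the tube's floor. Origin: centre of its underside, z along its axis.
- ring_low_mid (a point): Centre of the steel ring in the tube.
- natch_tin: Bystander: flat round white tin, 70 diameter, 28 high, on the bench. Origin: centre of its underside.
- beaker: Bystander: grey clay beaker, 76 diameter, 81 high, on the bench. Origin: centre of its underside.
There are look-alikes about, which are no part of the job. What is shaped like the ring_steel but purple is not meant. Several things look just like the ring_orange: the one meant starts farthest from the robot's base.

How it is judged:
By the outcome, as a careful person would: the job done as asked, in the order asked, and still so for the second after the job is handed in, with the robot touching nothing.
It also fails if it takes over 59 s, if anything falls off the work surface, if the arm or the gripper's body presses on something with over 40 N, if the wrist force passes 120 N, or if a joint passes its speed limit or range.

## Robot

A 6-joint arm with a two-finger parallel gripper is mounted at the origin on the work surface; the furniture and walls round the work are solid. World frame = base frame: x ahead of the robot, y to its left, z up, the work surface at z = 0. Lengths are in m, angles in rad, forces in N, time in s.
With the tool pointing down it reaches from about 0.35 to 1 m from the base axis. Payload 7.1 kg.
Tool frame: the origin (TCP) lies at the very end of the fingers, on their centre line; the grasp point (between the pads) lies 19 mm behind it (arm.tcp_to_grasp is the distance from the TCP to the grasp point, in m); z points along the fingers, y is the direction in which the jaws open and shut (so a half turn about z gives the same grasp; the last joint's range is limited). The gripper opens to 85 mm and grips with 20 to 120 N. Pads are 22 mm wide; open, the fingers measure 114 mm over their backs; the gripper's body (76 mm by 85 mm) begins 54 mm behind the grasp point. The pads swing forward as they close: fully open they stand 13 mm farther back than shut.
Start: joints at [1.229, 0.423, 1.63, -0, 1.089, -0.019], TCP at [0.198, 0.593, 0.231] pointing down, gripper open.
Joint ranges: [-3, 3], [-0.9, 2.11], [0.09, 2.58], [-1.31, 4.45], [0.11, 2.69], [-2.54, 2.54]. Speed limits (rad/s): [2.39, 2.39, 3.01, 3.14, 3.14, 3.14].

## Interface

Orientations are given as a rotation vector (axis times angle).
In Python, from plant import arm gives the robot as it stands. The module is installed in compiled form; this text tells all that it offers. Calls block until the motion is done:
- arm.move_ptp(position, orientation): joint-space move of the TCP to a pose.
- arm.move_linear(position, feed=0.15, ori=None, max_force=None): straight line of the TCP; ori=None keeps the orientation; feed is the mean speed in m/s. With max_force (N) it stops when the force on the tool has changed by that much, and returns True; else False.
- arm.set_joints(angles): joint-space move.
- arm.gripper_open() and arm.close(): open the fingers fully, or close them until they stop; the grip force is fixed at half the most.
- arm.wait(seconds).
- arm.inverse_kinematics(position, orientation): joint angles nearest the present ones, or None.
- arm.get_image(name): name is "side" or "top"; returns a dict with "image" (420x560x3 uint8, red, green, blue), "range_z" (420x560 float32, m along the optical axis (not along the pixel's ray), 0 where there is no reading), "camera_matrix" (3x3 intrinsics, pixels), "extrinsics" (4x4, takes a point from camera to world coordinates). Camera axes: x right, y up, looking along -z (the intrinsics and any distortion apply to the point x, -y, -z); pixel columns grow to the right and rows downward; lengths in m; the calibration is good to about 2 mm. A picture is of the moment at which its call begins.
A pose or a line that the arm cannot do raises arm.IKError and nothing moves.
- arm.sign_off(): hands the job in, once; it reports no verdict.
Trained networks look in the newest picture that a camera, given by its name, has taken for a name from the list of things; names that differ only in an ending like _2 or _b are one class to them, and where a whole thing is asked for, a point or a joint stands for the part that bears it (a point fixed in the world has none). Each returns a list of dicts, best first, with "confidence" (0 to 1); they miss things now and then, are a little off and sometimes report something else, mostly with a low value. They report only what shows in the picture. A call takes as long as a camera call. They do not tell look-alikes from the thing itself.
- arm.find_in(camera, thing): "xyz" ([x, y, z] in m, in the coordinates of the camera as it stood for that picture, good to about 4 mm: the middle of the surface that is visible of it).
- arm.cut_out(camera, thing): "region" (420x560 bool, what is visible of it).
Readings, each from a call of its own:
- arm.current_t(): time.
- arm.current_joint_positions(): joint angles.
- arm.current_qd(): joint speeds.
- arm.current_joint_torque(): joint torques, N m.
- arm.current_eef_pos(): TCP position.
- arm.current_tcp_rot(): TCP orientation.
- arm.current_contact_force(): force on the tool from outside, world axes, zero at the start.
- arm.current_ft_torque(): the same for the moment, N m.
- arm.current_finger_gap(): finger opening in m.
Only numpy, scipy, OpenCV 4.12 (cv2) and the standard library are available. Lean on these libraries where they do the work, as an engineer would, in place of code of your own. Each camera call takes 0.05 s, during which the arm holds its last target. There are 200 camera calls.

## Working session

There is one attempt and no reset: what is moved stays moved. The work goes in short steps, each a Python script; the robot and the scene stay as the last script left them, time stands still between calls to the robot, and variables do not carry over. Pictures are saved under pics/ and viewed, about 8 in all and at most 12, crops included, and the job is handed in when it is done.

```bash
mkdir -p pics; cat > h.py <<'E'
import numpy as np, cv2
from plant import arm
def w(d,p): 
    T=np.array(d["extrinsics"]); return T[:3,:3]@np.array(p)+T[:3,3]
def cloud(d):
    K=d["camera_matrix"]; z=d["range_z"]; v,u=np.mgrid[:z.shape[0],:z.shape[1]]
    P=np.stack([(u-K[0][2])/K[0][0]*z,-(v-K[1][2])/K[1][1]*z,-z],-1)
    T=np.array(d["extrinsics"]); return P@T[:3,:3].T+T[:3,3]
def pix(d,p):
    T=np.array(d["extrinsics"]);q=T[:3,:3].T@(np.array(p)-T[:3,3]);K=d["camera_matrix"]
    return np.round([K[0][2]+K[0][0]*q[0]/-q[2],K[1][2]-K[1][1]*q[1]/-q[2]])
def save(d,n): cv2.imwrite("pics/"+n,d["image"][...,::-1])
E
python3 - <<'E'
from h import *
np.set_printoptions(precision=4,suppress=True)
ims=[]
for c in ["top","side"]:
    d=arm.get_image(c); ims.append(d["image"]); np.savez(f"{c}0.npz",**d)
    for t in ["packing_tube","keeper","keeper_knob","ring_steel","ring_orange","ring_low","natch_tin","beaker","tube_mouth"]:
        try:
            for r in arm.find_in(c,t): p=w(d,r["xyz"]); print(c,t,round(r["confidence"],2),p,pix(d,p))
        except Exception as e: print(c,t,e)
    print(c,np.array(d["extrinsics"]))
cv2.imwrite("pics/top0.png",ims[0][...,::-1]);cv2.imwrite("pics/side0.png",ims[1][...,::-1])
print(arm.current_t(),arm.current_tcp_rot())
E
```

```text
top packing_tube 0.69 [0.574  0.0834 0.0098] [202. 214.]
top packing_tube 0.45 [0.5252 0.0817 0.0288] [199. 236.]
top keeper 0.68 [0.6033 0.1574 0.075 ] [159. 194.]
top keeper_knob 0.87 [0.6003 0.1541 0.0805] [160. 195.]
top ring_steel 0.79 [ 0.4585 -0.1668  0.0172] [321. 272.]
top ring_steel 0.62 [ 0.5449 -0.1474  0.0237] [312. 229.]
top ring_steel 0.5 [ 0.7227 -0.2685  0.0275] [371. 146.]
top ring_orange 0.78 [ 0.4061 -0.3273  0.0217] [401. 300.]
top ring_orange 0.65 [ 0.4934 -0.3196  0.0181] [396. 257.]
top ring_orange 0.36 [0.5711 0.0834 0.0123] [201. 215.]
top ring_low 0.91 [0.5239 0.0817 0.0291] [199. 237.]
top natch_tin 0.67 [ 0.7221 -0.2718  0.027 ] [373. 146.]
top beaker 0.83 [ 0.7599 -0.0739  0.0327] [278. 127.]
top beaker 0.72 [0.5776 0.0862 0.0115] [200. 212.]
top tube_mouth 0.56 [0.5768 0.084  0.016 ] [201. 212.]
top [[ 0.0237  0.9862 -0.164   0.4078]
 [-0.9993  0.0185 -0.0331 -0.1302]
 [-0.0296  0.1647  0.9859  1.0868]
 [ 0.      0.      0.      1.    ]]
side packing_tube 0.91 [0.5474 0.1007 0.0299] [255. 304.]
side packing_tube 0.68 [0.5238 0.0616 0.0292] [274. 292.]
s
[... 322 characters left out ...]
5] [217. 306.]
side ring_orange 0.79 [ 0.4026 -0.3193  0.0156] [378. 193.]
side ring_orange 0.4 [ 0.5452 -0.1466  0.0153] [298. 226.]
side ring_low 0.64 [0.5235 0.0593 0.025 ] [275. 293.]
side ring_low 0.17 [0.5559 0.0935 0.0238] [252. 302.]
side natch_tin 0.66 [ 0.7199 -0.2631  0.031 ] [245. 175.]
side beaker 0.6 [ 0.7451 -0.0617  0.0529] [197. 217.]
side tube_mouth 0.64 [0.5198 0.0621 0.0238] [276. 295.]
side tube_mouth 0.62 [0.5517 0.0943 0.0247] [254. 303.]
side tube_mouth 0.15 [ 0.7172 -0.262   0.0285] [246. 176.]
side [[-0.9437  0.2096 -0.2558  0.2805]
 [-0.3307 -0.6081  0.7217  0.6839]
 [-0.0042  0.7657  0.6432  0.8006]
 [ 0.      0.      0.      1.    ]]
1.0 [-0.5048 -3.1008 -0.0001]
```

View pics/top0.png

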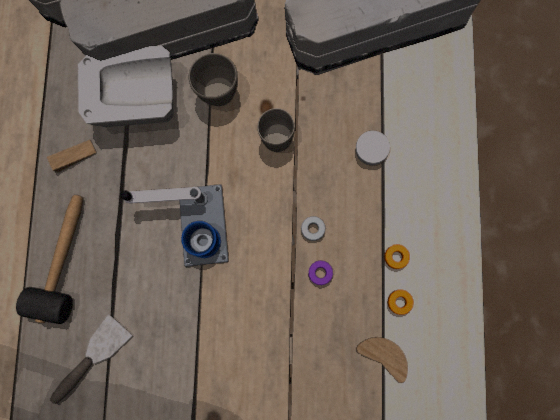

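View pics/side0.png

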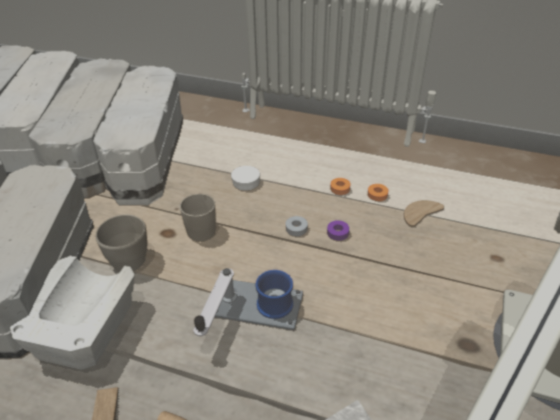

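The top view shows the steel ring at (313,229) and its purple look-alike at (321,273). The two orange rings are at (397,257) and (401,302), and the first is farther from the base. The tube is at (201,238) and the keeper knob at (126,195); the side view agrees. Next I'll refine the positions from the depth data.

```bash
cat >> h.py <<'E'
from scipy.optimize import least_squares
def near(d,c,r,z0,z1):
    P=cloud(d).reshape(-1,3); ok=(d["range_z"].ravel()>0)&(np.hypot(P[:,0]-c[0],P[:,1]-c[1])<r)&(P[:,2]>z0)&(P[:,2]<z1)
    return P[ok]
def annulus(P,c,r):
    return least_squares(lambda x:np.hypot(P[:,0]-x[0],P[:,1]-x[1])-r,c[:2],loss="soft_l1",f_scale=.002).x
E
python3 - <<'E'
from h import *
np.set_printoptions(precision=4,suppress=True)
for c in ["top","side"]:
    d=np.load(c+"0.npz")
    for n,p in dict(steel=(.546,-.148),orange=(.493,-.32),purple=(.459,-.163),or2=(.405,-.325)).items():
        for _ in range(3): P=near(d,p,.032,.015,.022); p=annulus(P,p,.018)
        print(c,n,len(P),p,np.median(P[:,2]))
    p=(.524,.082)
    for _ in range(4): P=near(d,p,.04,.066,.078); p=annulus(P,p,.0333)
    print(c,"tube",len(P),p,np.median(P[:,2]),np.hypot(*(P[:,:2]-p).T).mean())
    K=near(d,(.6,.22),.05,.092,.12); print("knob",len(K),K[:,:2].mean(0),K.max(0),K.min(0)) if len(K) else print("noknob")
    B=near(d,(.6,.15),.11,.074,.085); print("bar",len(B),B.mean(0),B.min(0),B.max(0), np.linalg.svd(B[:,:2]-B[:,:2].mean(0),full_matrices=False)[2][0])
    G=near(d,(.55,.08),.14,.007,.0125); print("plate",len(G),cv2.minAreaRect((G[:,:2]*1000).astype(np.float32)))
E
```

```text
top steel 339 [ 0.5492 -0.1501] 0.01865674451879018
top orange 345 [ 0.4948 -0.3219] 0.018553411259806696
top purple 349 [ 0.4584 -0.1665] 0.018608019520160557
top or2 383 [ 0.4035 -0.3274] 0.018532061417594337
top tube 403 [0.5176 0.0744] 0.0699958074677165 0.03111948848810898
knob 80 [0.5952 0.2143] [0.6047 0.2231 0.111 ] [0.587  0.2072 0.0933]
bar 815 [0.6013 0.1469 0.0788] [0.5467 0.0588 0.0741] [0.6205 0.2259 0.0849] [-0.0844  0.9964]
plate 1495 ((532.603271484375, 86.05902099609375), (162.84011840820312, 203.5381317138672), 43.6352424621582)
side steel 228 [ 0.5489 -0.1489] 0.018329541788562276
side orange 179 [ 0.4939 -0.3208] 0.01821224767488483
side purple 233 [ 0.458  -0.1657] 0.018218118746404555
side or2 189 [ 0.4026 -0.326 ] 0.018048011128546926
side tube 363 [0.5177 0.0756] 0.06903324765956964 0.03172443105223819
knob 117 [0.595 0.218] [0.6051 0.2245 0.1078] [0.5875 0.2083 0.0922]
bar 823 [0.6008 0.149  0.0778] [0.5263 0.0735 0.074 ] [0.6195 0.2277 0.0849] [-0.1028  0.9947]
plate 1599 ((545.945556640625, 79.29399108886719), (150.77415466308594, 94.93012237548828), 7.348632335662842)
```

```bash
cat >> h.py <<'E'
from scipy.spatial.transform import Rotation as Rn
def down(a):  # tool x along world angle a, jaws along a+90deg, z down
    c,s=np.cos(a),np.sin(a)
    return Rn.from_matrix(np.array([[c,s,0],[s,-c,0],[0,0,-1]])).as_rotvec()
def bestdown(p,a):  # of a, a+pi the one nearest in joints
    q0=np.array(arm.current_joint_positions()); o=[down(a),down(a+np.pi)]
    cost=[9e9 if (q:=arm.inverse_kinematics(p,k)) is None else np.abs(np.array(q)-q0).max()+.0*0 for k in o]
    return o[int(np.argmin(cost))]
T=np.array([.5177,.075]); Kn=np.array([.595,.215])
_v=Kn-T; _d=np.hypot(*_v); _a=(.09**2-.13**2+_d**2)/(2*_d); _h=np.sqrt(.09**2-_a**2)
PV=T+_v/_d*_a+np.array([_v[1],-_v[0]])/_d*_h
TA=np.arctan2(*(PV-T)[::-1])   # world angle of tube +x
def pick(xy,a,z=.004):
    p=[*xy,.06]
    arm.move_ptp(p,bestdown(p,a)); arm.move_linear([*xy,z],feed=.12); arm.close()
    g=arm.current_finger_gap(); arm.gripper_open()
    p=[*xy,z]; arm.move_ptp(p,bestdown(p,a+np.pi/2)); arm.close()
    print("gaps",g,arm.current_finger_gap(),"t",arm.current_t())
E
python3 - <<'E'
from h import *
print(PV,TA, np.arctan2(*(Kn-PV)[::-1])-TA-np.pi)
pick((.549,-.1495),np.pi/4)
d=arm.get_image("top"); save(d,"p1.png")
arm.move_linear([.549,-.1495,.16],feed=.2)
p=[*T,.16]; arm.move_ptp(p,bestdown(p,TA)); print(arm.current_t(),arm.current_finger_gap(),arm.current_eef_pos(),arm.current_joint_positions())
d=arm.get_image("side"); save(d,"p2.png"); np.savez("p2.npz",**d)
d2=arm.get_image("top")
cv2.imwrite("pics/p2c.png",np.hstack([cv2.resize(d["image"][180:360,170:360],None,fx=2.1,fy=2.1),cv2.resize(d2["image"][150:330,110:300],None,fx=2.1,fy=2.1)])[...,::-1])
E
```

```text
[0.60707806 0.08556229] 0.11762987539089051 -1.5953838468367847
gaps 0.04649055855551574 0.04621762547712268 t 7.3583
9.25 0.04675341385822541 [0.51782725 0.07445003 0.15950311] [ 1.20243059e-01  3.76247011e-01  1.90695166e+00 -4.50726590e-04
  8.59037224e-01  1.57527958e+00]
```

View pics/p2c.png

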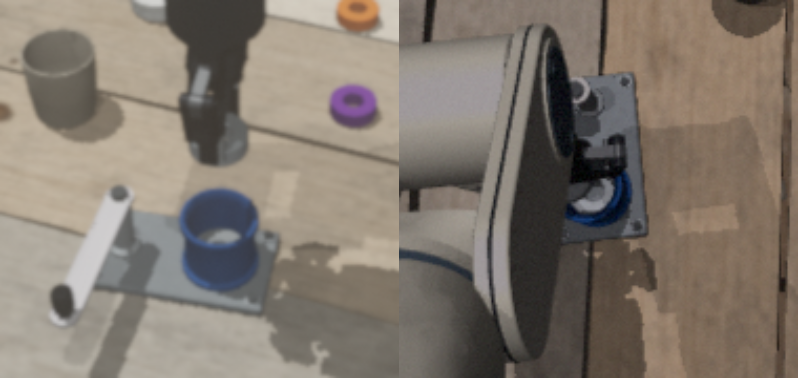

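The left crop shows the steel ring held between the fingers above the tube at about (217,140). I'll measure how far it sticks out below the fingertips and how well it's centred.

```bash
python3 - <<'E'
from h import *
np.set_printoptions(precision=4,suppress=True)
d=np.load("p2.npz"); P=cloud(d); im=d["image"]
C=P.reshape(-1,3); I=im.reshape(-1,3).astype(int)
ok=(d["range_z"].ravel()>0)&(np.hypot(*(C[:,:2]-T).T)<.06)&(C[:,2]>.12)&(C[:,2]<.22)
C=C[ok]; g=I[ok].max(1)
for z in np.arange(.12,.2,.004):
    m=(C[:,2]>=z)&(C[:,2]<z+.004)
    if m.sum(): 
        b=C[m&(g>90)]; k=C[m&(g<=90)]
        print(round(z,3),len(b),b[:,:2].min(0) if len(b) else '',b[:,:2].max(0) if len(b) else '',len(k),k[:,:2].min(0) if len(k) else '',k[:,:2].max(0) if len(k) else '')
u,v=pix(d,[*T,.16]).astype(int)
cv2.imwrite("pics/p3.png",cv2.resize(im[v-45:v+45,u-55:u+55],None,fx=6,fy=6,interpolation=cv2.INTER_CUBIC)[...,::-1])
for p in ([*T,.16],[*T,.145],[*(T+[0,.025]),.1595]): print(pix(d,p)-[u-55,v-45])
E
```

```text
0.152 3 [0.497  0.0849] [0.5054 0.0918] 0  
0.156 24 [0.4929 0.0635] [0.5385 0.1001] 0  
0.16 30 [0.4927 0.0613] [0.5373 0.1026] 0  
0.164 40 [0.4921 0.0446] [0.5373 0.1053] 0  
0.168 63 [0.4925 0.0439] [0.5311 0.109 ] 4 [0.5122 0.0469] [0.5183 0.109 ]
0.172 131 [0.4929 0.0453] [0.5335 0.1089] 24 [0.5057 0.048 ] [0.5243 0.1113]
0.176 11 [0.5031 0.0437] [0.5101 0.1023] 20 [0.5059 0.0466] [0.5237 0.1114]
0.18 11 [0.5033 0.0451] [0.5238 0.1032] 21 [0.5054 0.0481] [0.5197 0.112 ]
0.184 12 [0.5029 0.043 ] [0.5231 0.1048] 17 [0.5058 0.0482] [0.5193 0.1107]
0.188 10 [0.5025 0.0426] [0.5099 0.103 ] 18 [0.5068 0.0484] [0.5219 0.1113]
0.192 6 [0.5026 0.0425] [0.5099 0.1026] 9 [0.5035 0.0493] [0.53   0.1125]
0.196 5 [0.5024 0.0439] [0.5098 0.103 ] 6 [0.5102 0.0418] [0.5215 0.0519]
0.2 3 [0.5095 0.0385] [0.5108 0.0468] 1 [0.5121 0.0466] [0.5121 0.0466]
[55. 45.]
[55. 52.]
[49. 55.]
```

View pics/p3.png

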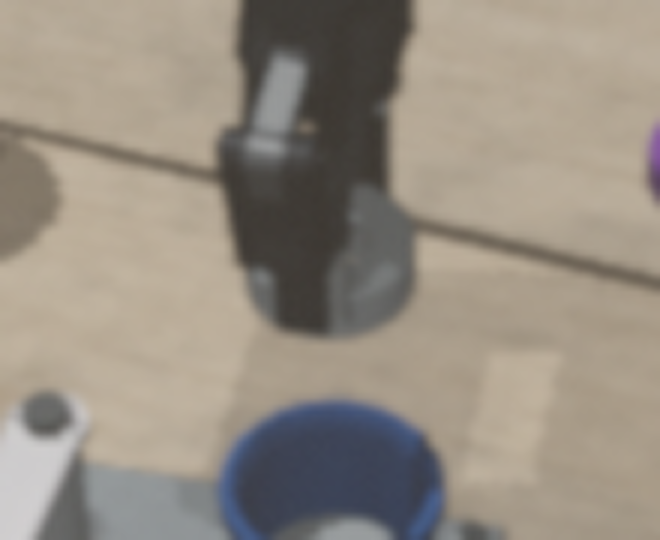

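```bash
python3 - <<'E'
from h import *
np.set_printoptions(precision=4,suppress=True,linewidth=150)
d=np.load("p2.npz"); P=cloud(d)*1000; u,v=pix(d,[*T,.16]).astype(int); u-=55; v-=45
for r in range(34,57,2):
    print(r,[f"{P[v+r,u+c,1]:.0f}/{P[v+r,u+c,2]:.0f}/{d['image'][v+r,u+c].max()}" for c in (43,46,49,51,53,56,60,65)])
E
```

```text
34 ['135/241/65', '132/240/65', '136/245/63', '138/248/63', '129/241/63', '106/219/65', '58/173/98', '56/174/105']
36 ['135/237/64', '134/237/63', '135/240/62', '133/240/62', '130/237/63', '108/217/65', '65/175/101', '61/174/98']
38 ['131/229/64', '134/234/64', '134/235/64', '132/234/63', '131/234/62', '106/210/64', '65/170/94', '65/174/98']
40 ['125/218/65', '125/219/64', '124/220/64', '132/230/63', '132/230/61', '106/206/65', '65/166/95', '68/172/98']
42 ['128/217/66', '126/217/65', '126/218/64', '131/224/63', '130/224/63', '117/213/81', '66/161/98', '75/174/99']
44 ['127/212/84', '127/213/65', '126/214/65', '127/216/64', '127/217/63', '102/192/94', '80/171/99', '77/172/113']
46 ['94/172/120', '111/192/71', '108/190/65', '127/211/63', '125/211/67', '102/188/99', '85/172/100', '83/172/114']
48 ['95/168/103', '110/186/71', '110/187/63', '111/189/64', '110/190/66', '102/183/99', '93/175/111', '82/167/100']
50 ['92/160/107', '109/180/72', '109/182/64', '107/181/64', '110/185/66', '102/178/98', '92/170/105', '83/164/97']
52 ['-52/-2/141', '110/177/75', '109/177/65', '108/177/63', '110/180/65', '102/174/99', '91/164/104', '82/158/112']
54 ['-47/-2/169', '109/170/110', '109/173/75', '109/173/68', '109/175/67', '102/169/105', '92/160/109', '-61/-1/159']
56 ['-40/-1/168', '-42/-1/163', '-44/-0/152', '100/159/139', '101/161/130', '101/163/138', '-49/2/156', '-57/-3/167']
```

The pad tips are about 3.5 mm behind the TCP and the ring sticks out about 8 mm below them, centred to within a millimetre. Now I'll lower it into the lead-in and release it.

```bash
cat >> h.py <<'E'
def drop():
    s=arm.move_linear([*T,.09],feed=.15,max_force=15); 
    s2=arm.move_linear([*T,.0675],feed=.04,max_force=10)
    print("stop",s,s2,arm.current_eef_pos(),arm.current_contact_force()); arm.gripper_open(); arm.wait(.2)
    arm.move_linear([*T,.16],feed=.25); print("t",arm.current_t())
E
python3 - <<'E'
from h import *
np.set_printoptions(precision=4,suppress=True,linewidth=150)
drop()
p=[.4943,-.3213,.12]; arm.move_ptp(p,bestdown(p,np.pi/4))
d=arm.get_image("top"); np.savez("t1.npz",**d)
for c in [d]:
    P=near(d,T,.024,.005,.08); print(np.percentile(P[:,2],[2,10,50,90,98]),len(P))
    for r in P[::6]: print((r[:2]-T)*1000,r[2]*1000)
s=arm.get_image("side"); np.savez("s1.npz",**s)
f=lambda d,r:cv2.resize((lambda q:d["image"][q[1]-35:q[1]+35,q[0]-35:q[0]+35])(pix(d,[*T,.05]).astype(int)),(390,390),interpolation=cv2.INTER_CUBIC)
cv2.imwrite("pics/p4.png",np.hstack([f(d,0),f(s,0)])[...,::-1]); print(arm.current_t())
E
```

```text
stop False False [0.5177 0.075  0.0674] [ 0.7598  0.0488 -2.0721]
t 11.8667
[0.009  0.012  0.0465 0.049  0.0507] 421
[22.4687  4.8702] 46.897243570859224
[20.5106  9.0661] 45.68653888584717
[20.4385 -3.5844] 48.189521540010325
[18.2412 10.6535] 47.29803668617838
[18.2956 -1.7879] 48.818741214780026
[ 19.0753 -13.1037] 44.4686832854162
[16.2819  6.4762] 47.41507612426376
[16.4291 -5.81  ] 48.20048090253049
[ 18.8612 -14.6877] 30.22703450973374
[14.2066  8.3762] 47.50291632153414
[14.4486 -5.8438] 47.85206758759975
[ 14.6394 -18.0404] 48.28777849635158
[12.2755 10.5271] 46.373671782320656
[12.2286 -2.0995] 48.84829326068285
[ 12.7176 -13.8217] 46.765730393937275
[10.0525 16.3521] 47.037644637744066
[10.3788  4.3593] 46.33157975367141
[10.6114 -7.7957] 46.437428796536565
[ 10.7488 -20.0855] 47.36062902355842
[ 8.0666 10.0192] 47.80306479810581
[ 9.5127 -0.0352] 37.243997539160304
[  8.6078 -14.1261] 47.35428630854521
[ 5.86   17.9478] 48.01944188802509
[7.0578 7.5627] 39.49167163428147
[10.2524  0.3978] 13.150144712581913
[  6.8539 -17.9666] 45.72715359791268
[ 3.9025 15.8565] 47.848144
[... 942 characters left out ...]
47327236483623
[-7.9506  9.2936] 26.78684095294237
[-6.005   0.3125] 9.252550331132925
[-12.425   18.6845] 49.43936755040035
[-11.9011   7.2091] 46.54108511552213
[-11.5463  -4.6729] 45.44795184162154
[-11.5113 -17.1838] 47.73634305416685
[-13.9189   9.1924] 46.19052321126071
[-13.9829  -3.5666] 49.61149609392002
[-13.4568 -15.0706] 46.64574932240861
[-15.8155   9.3406] 44.96016519963164
[-15.8594  -3.4013] 48.24153604625514
[-15.4163 -15.0752] 46.13785705955409
[-17.8395   4.973 ] 46.08927126772433
[-17.7044  -7.3657] 47.42348312123479
[-19.9534   8.8407] 46.36849993168135
[-19.7638  -3.3839] 47.11152527303941
[-21.9278   4.5763] 47.02820822866105
[-22.063   -8.3632] 51.62191218806833
13.45
```

View pics/p4.png

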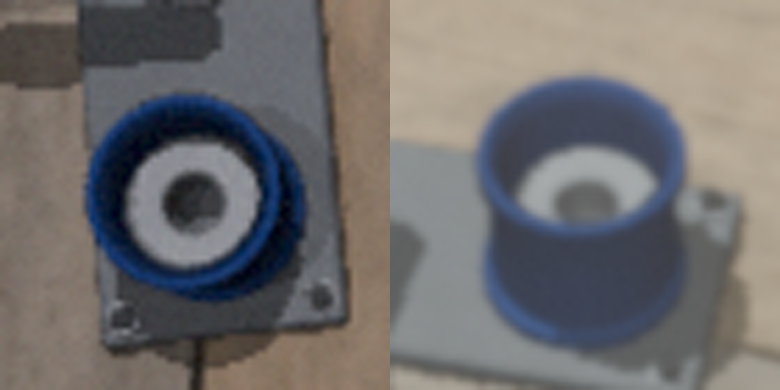

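Both views show the steel ring flat at about 47 mm (46 expected), so it's fully home. Now the orange ring, the same way.

```bash
python3 - <<'E'
from h import *
np.set_printoptions(precision=4,suppress=True,linewidth=150)
d=np.load("t1.npz")
O=np.array([.4943,-.3213])
pick(O,np.pi/4)
arm.move_linear([*O,.16],feed=.25)
p=[*T,.16]; arm.move_ptp(p,bestdown(p,TA))
s=arm.get_image("side"); 
drop()
p=[.42,-.10,.2]; arm.move_ptp(p,bestdown(p,TA))
d=arm.get_image("top"); s2=arm.get_image("side")
P=near(d,T,.024,.055,.085); P=P[np.hypot(*(P[:,:2]-T).T)>.013]; A=np.c_[P[:,:2]-T,np.ones(len(P))]; print(len(P),np.linalg.lstsq(A,P[:,2],rcond=None)[0],np.median(P[:,2]),arm.current_t())
f=lambda d,z:cv2.resize((lambda q:d["image"][q[1]-35:q[1]+35,q[0]-35:q[0]+35])(pix(d,[*T,z]).astype(int)),(260,260),interpolation=cv2.INTER_CUBIC)
cv2.imwrite("pics/p5.png",np.hstack([f(s,.16),f(d,.06),f(s2,.06)])[...,::-1])
E
```

```text
gaps 0.046302545057895765 0.04653306603267206 t 17.1917
stop False False [0.5176 0.075  0.0674] [-1.0947 -0.5715 -1.3932]
t 22.0083
321 [0.0041 0.0118 0.0651] 0.06523278392298049 22.9417
```

View pics/p5.png

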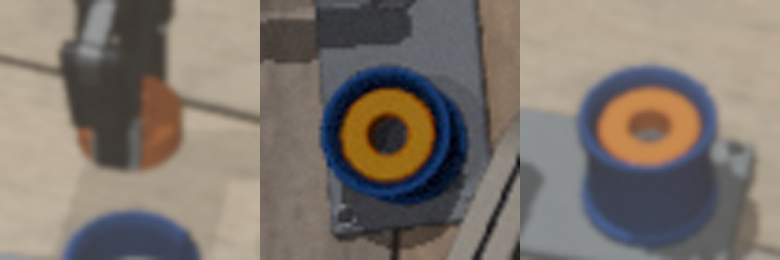

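The orange ring was held level and now lies flat at about 65 mm (64 expected, with the same camera offset as before). Next comes a light press with closed fingers to confirm, then the keeper.

```bash
cat >> h.py <<'E'
def kp(th,off,z=.0845,r=.13):
    f=TA+np.pi-th; t=np.array([-np.sin(f),np.cos(f)])
    return [*(PV+r*np.array([np.cos(f),np.sin(f)])-off*t),z], f+np.pi/2
E
python3 - <<'E'
from h import *
np.set_printoptions(precision=4,suppress=True,linewidth=150)
arm.close()
p=[*T,.1]; arm.move_ptp(p,bestdown(p,TA))
s=arm.move_linear([*T,.060],feed=.03,max_force=6); print("press",s,arm.current_eef_pos(),arm.current_contact_force())
arm.move_linear([*T,.15],feed=.25)
ths=[1.6,1.35,1.1,.85,.6,.35,.15]
best=None
for k in (0,np.pi):
    q=[arm.inverse_kinematics(kp(t,.02)[0],down(kp(t,.02)[1]+k)) for t in ths+[-.1]]
    print(k,[None if a is None else np.round(a[5],2) for a in q])
print(arm.current_t(),arm.current_finger_gap(),arm.current_joint_positions())
E
```

```text
press True [0.5179 0.075  0.0616] [-0.4207 -0.1404  6.9329]
0 [np.float64(-1.34), np.float64(-1.58), np.float64(-1.82), np.float64(-2.09), np.float64(-2.37), None, None, None]
3.141592653589793 [np.float64(1.8), np.float64(1.57), np.float64(1.32), np.float64(1.05), np.float64(0.78), np.float64(0.48), np.float64(0.23), np.float64(-0.08)]
26.3083 -0.0002591079259689463 [ 0.1211  0.3899  1.9124  0.      0.8389 -1.5673]
```

```bash
python3 - <<'E'
from h import *
np.set_printoptions(precision=4,suppress=True,linewidth=150)
d=arm.get_image("side")
P=near(d,T,.024,.055,.085);print(len(P),np.median(P[:,2]))
p,a=kp(1.6,.035); arm.move_ptp([*p[:2],.16],down(a+np.pi))
print("down",arm.move_linear(p,feed=.12,max_force=15))
for t in [1.45,1.2,.95,.7,.45,.2]:
    p,a=kp(t,.02); s=arm.move_linear(p,feed=.1,ori=down(a+np.pi),max_force=15)
    print(t,s,arm.current_contact_force(),arm.current_t())
    if s: break
else:
    p,a=kp(-.12,.02); s=arm.move_linear(p,feed=.05,ori=down(kp(0,0)[1]+np.pi),max_force=5); print("stop",s,arm.current_contact_force(),arm.current_t())
e=np.array(arm.current_eef_pos()); print(e,kp(0,.02))
d=arm.get_image("side"); save(d,"p6.png")
E
```

```text
353 0.0636211329053824
down False
1.45 False [-0.1934 -0.2273 -0.7459] 30.4583
1.2 False [-0.1227 -0.871  -0.3906] 30.9333
0.95 False [0.1761 0.3572 0.3187] 31.4083
0.7 False [ 0.9066 -0.8165 -0.3892] 31.8833
0.45 False [0.4515 0.3248 0.0696] 32.3583
0.2 False [ 0.1763  1.2661 -0.0408] 32.8333
stop True [0.2522 9.0807 1.2829] 33.4333
[0.4775 0.0894 0.0845] ([np.float64(0.4756292409429222), np.float64(0.0901674398749856), 0.0845], np.float64(4.83001885577558))
```

View pics/p6.png

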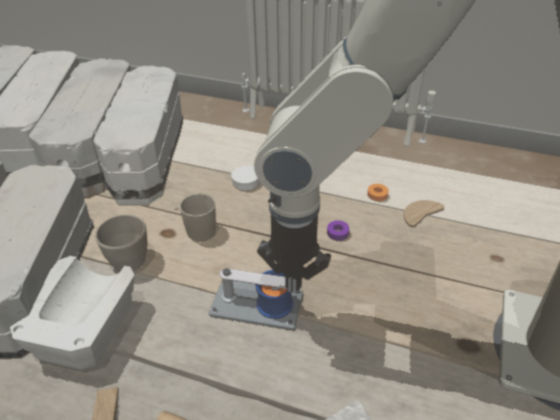

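The stop was met within about 2 mm of the predicted closed position, and the side view shows the bar across the tube at (255,280). I'll back off and check.

```bash
python3 - <<'E'
from h import *
np.set_printoptions(precision=4,suppress=True,linewidth=150)
p,a=kp(0,.045); arm.move_linear(p,feed=.1); arm.move_linear([*p[:2],.2],feed=.2)
p=[.40,.35,.25]; arm.move_ptp(p,down(a+np.pi))
d=arm.get_image("top"); s=arm.get_image("side")
for c in (d,s):
    K=near(c,kp(0,0)[0],.03,.095,.12); k=K[:,:2].mean(0); B=near(c,T,.1,.074,.0815)
    v=np.linalg.svd(B[:,:2]-B[:,:2].mean(0),full_matrices=False)[2][0]; v=-v*np.sign(v[0])
    wr=lambda x:(x+np.pi)%(2*np.pi)-np.pi
    print("knob",k,"exp",kp(0,0)[0],"th",wr(TA+np.pi-np.arctan2(*(k-PV)[::-1])),"bar th",wr(TA+np.pi-np.arctan2(v[1],v[0])),np.hypot(*(k-PV)))
    P=near(c,T,.023,.05,.069); print("orange z",len(P),np.median(P[:,2]))
f=lambda d,z:cv2.resize((lambda q:d["image"][q[1]-50:q[1]+50,q[0]-50:q[0]+50])(pix(d,[*T,z]).astype(int)),(390,390),interpolation=cv2.INTER_CUBIC)
cv2.imwrite("pics/p7.png",np.hstack([f(d,.07),f(s,.07)])[...,::-1])
for t in ["natch_tin","beaker"]: print(t,[w(d,r["xyz"]) for r in arm.find_in("top",t)][:1])
print(arm.current_t())
E
```

```text
knob [0.4776 0.0685] exp [np.float64(0.47797641680434355), np.float64(0.07030564827715735), 0.0845] th -0.013228800222940151 bar th -0.02869271942578422 0.1305610653577049
orange z 152 0.06502749280197928
knob [nan nan] exp [np.float64(0.47797641680434355), np.float64(0.07030564827715735), 0.0845] th nan bar th -0.07592855343318305 nan
orange z 0 nan
natch_tin [array([ 0.7217, -0.2703,  0.0297])]
beaker [array([ 0.7584, -0.0697,  0.0368])]
35.8167<stdin>:7: RuntimeWarning: Mean of empty slice.
  ret = um.true_divide(
  return _methods._mean(a, axis=axis, dtype=dtype,
  ret = ret.dtype.type(ret / rcount)
```

View pics/p7.png

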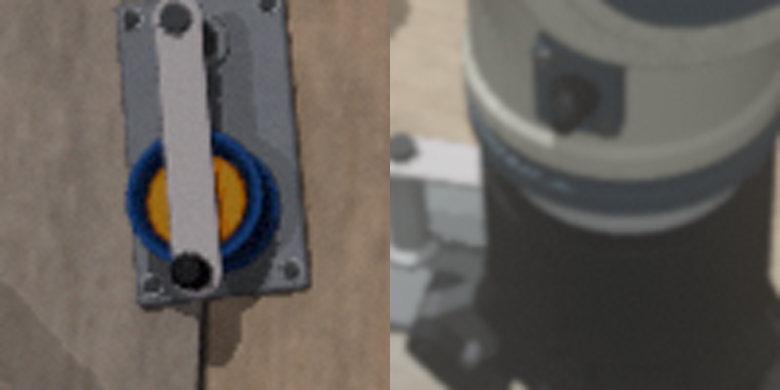

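The top view shows the bar straight across the mouth with the knob at (190,270), the orange ring flat beneath it and the robot clear. In the side view the arm blocks the line of sight. I'm handing in.

```bash
python3 -c "
from plant import arm
arm.sign_off(); print(arm.current_t())"
```

```text
the job is handed in; nothing more can be done
the job is handed in; nothing more can be done
```

The column is packed, the keeper is closed, and I handed the job in at about 36 s of the 59 s allowed. I dropped the loose steel ring into the tube, then the orange ring that started farthest from the base. After that I pressed the column lightly with the closed fingers, about 7 N. I pushed the keeper round by its knob until the force rose to about 9 N at its stop, then backed off clear.

**Last checks:**
- **Steel ring:** its top was flat at about 47 mm, against 46 mm expected.
- **Orange ring:** the top camera put it at 65.0 mm and the side camera at 63.6 mm, against 64 mm expected. The press met it at 61.6 mm, about 2 mm lower than expected, which I put down to arm and contact give. Taken together I read it as fully home.
- **Keeper:** the knob position gives about -0.01 rad and the top view of the bar about -0.03 rad, both closed within measuring error.
- **Tin and beaker:** the detector put both within about 4 mm of where they started, which is its own accuracy. The arm never went near either.

**Failed checks:** The arm blocked the final side view, so its keeper and ring readings there were no use (one blank, one a meaningless -0.08 rad). The final check rests on the top view and the force at the stop. While holding the 50 mm rings the gripper's gap read 46.5 mm, which I took as an offset in the reading.

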